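# Take the clogged filter out of the bench dust extractor

### The job

Change-over on the bench dust extractor: reach in through the round port in its sloping panel, squeeze the dusty filter's two orange tabs together, turn it anticlockwise about an eighth of a turn to unlock it, and lift it straight out through the port without knocking the port's rubber rim hard. Stand it upright in the steel pan, setting it down gently rather than dropping it, and let go; leave everything else on the bench where it is.

Things in the scene. Friction and masses are not known exactly. Their poses are not given: they have to be found in the camera images.
- extractor: Blue sheet-steel dust extractor, fixed, 320 mm wide (y), 480 mm deep. Origin on the bench under the port's centre, z up, x to its back. Top panel slopes 20 deg, low towards its -x: 117 mm high at the front wall (x = -150 mm), 234 mm at x = 170 mm; fan chamber and motor behind, 235 mm high, to x = 327 mm. An inlet with a metal gate, 150 mm high, juts 70 mm from its +y side.
- port_ring: Black rubber rim of the round port in the sloping panel, fixed to the extractor. 140 mm inside, 156 mm outside. Origin at the port's centre on the panel's outer face, 172 mm above the bench; z is the port's axis, square to the panel, pointing out (20 deg from vertical, leaning to the extractor's -x). The rim stands 8 mm proud of the 4 mm panel.
- seat: Black bayonet seat on a pedestal inside the machine, fixed, 122 mm in from the port's centre along the port's axis. Origin at the middle of its top face, on which the filter stands; z outward along the port's axis. Its 12 mm high ring, 90 mm inside, has notches at +x and -x for the tab teeth and lips at +y and -y over the filter's lugs. Locked, the filter's x lies along the seat's x.
- filter: Dusty brown pleated filter cartridge, loose, about 0.25 kg, 72 mm in diameter, 116 mm high, locked on the seat, so tilted 20 deg at the start. Origin at the centre of its underside; z along its axis towards the tabs; tabs at +x and -x. Black top cap at 74 mm; a hub 28 mm across rises between the tabs to 90 mm. Lugs at the foot reach 42.5 mm from the axis at +y and -y.
- filter_grip (a point): Point on the filter's axis 104 mm above its underside, midway between the tabs' flat faces; axes as the filter. Keep fingertips more than 80 mm above the underside. With both tabs fully squeezed here, the filter turns freely anticlockwise seen from outside (positive about its z), up to a stop at 60 deg; from 30 deg on it can be drawn straight out along the axis (45 deg is good). Clockwise is blocked.
- tab_a (a joint): The orange tab at the filter's +x: a flat plate 24 mm wide (y), 4 mm thick, from 75 to 116 mm above the underside, outer face 28 mm from the axis. Reads 0 out, 0.007 m fully squeezed in towards the axis (42 mm over both tabs; 56 mm when out). Sprung: 5 N at rest, 10 N squeezed. Its tooth at the foot reaches 49 mm from the axis and leaves its notch after about 5 mm of squeeze.
- tab_b (a joint): The same tab at the filter's -x: 0 out, 0.007 m fully squeezed. Both spring out again when let go.
- pan: Shallow steel pan on the bench, too heavy to shift, 200 x 170 mm outside, walls 4 mm, 30 mm high. Origin under its centre, x along its 200 mm side, z up; inner floor 4 mm above the bench.
- new_filter: Clean white filter cartridge of the same shape, standing loose on the bench, 116 mm high, origin at the centre of its underside; leave alone.
- cover: The port's black round cover, 150 mm across, 45 mm high with its knob, lying on the bench; origin under its centre; leave alone.
- jar: Glass jar with steel lid, 72 mm across, 120 mm high, origin at the centre of its underside; leave alone.
- glue: Yellow glue bottle, 52 mm across, 150 mm high, origin at the centre of its underside; leave alone.
- block_a: Dark wood block 120 x 55 x 35 mm lying on top of block_b, origin under its centre; leave alone.
- block_b: Dark wood block 130 x 60 x 35 mm on the bench, origin under its centre; leave alone.
- brush: Hand brush lying on the bench; leave alone.
- screwdriver: Screwdriver lying on the bench; leave alone.
Not all that is in view belongs to the job. What is shaped like the filter but purple is not meant.

How it is judged:
By the outcome, as a careful person would: the job done as asked, in the order asked, and still so for the second after the job is handed in, with the robot touching nothing.
It also fails if it takes over 53 s, if anything falls off the work surface, if the arm or the gripper's body presses on something with over 40 N, if the wrist force passes 120 N, or if a joint passes its speed limit or range.

### The arm

A 7-joint arm with a two-finger parallel gripper is mounted at the origin on the work surface. World frame = base frame: x ahead of the robot, y to its left, z up, the work surface at z = 0. Lengths are in m, angles in rad, forces in N, time in s.
With the tool pointing down it reaches from about 0.4 to 0.85 m from the base axis. Payload 10.4 kg.
Tool frame: the origin (TCP) lies on the centre line of the jaws, within the pads' length; the fingertips stand 17 mm ahead of it and the grasp point (between the pads) lies 2 mm behind it; z points along the fingers, y is the line along which they close (so a half turn about z gives the same grasp; the last joint's range is limited). The gripper opens to 85 mm and grips with 20 to 120 N. Pads are 22 mm wide; open, the fingers measure 114 mm over their backs; the gripper's body (76 mm by 85 mm) begins 54 mm behind the grasp point. The pads swing forward as they close: fully open they stand 13 mm farther back than shut.
Start: joints at [1.146, 0.332, -0.065, 1.46, 0.022, 1.35, -0.088], TCP at [0.244, -0.575, 0.248] pointing down, gripper open.
Joint ranges: [-2.6, 2.6], [-0.5, 2.12], [-1.47, 1.34], [0.16, 2.42], [-1.27, 4.41], [0.06, 2.06], [-2.6, 2.6]. Speed limits (rad/s): [2.22, 2.22, 2.79, 2.79, 3.14, 3.14, 3.14].

### API

Orientations are given as a unit quaternion [x, y, z, w].
In Python, from workcell import sensors, imaging, order, spotter gives the robot as it stands. The module is installed in compiled form; this text tells all that it offers.
- The arm moves only by the shell command python3 -m inch 'ROWS' [FORCE]. ROWS is JSON, a list that holds one entry, the list of rows, each a list of 7 numbers: the shift along the tool's x, y, z in m, then the turn, a rotation vector about the tool's x, y, z in rad, then the closure, from -1 (fully open) to 1 (shut). In form: [[[x, y, z, ax, ay, az, hand], ...]]. A call has 1 to 10 rows; each row is the pose to reach, as a shift and turn from the pose commanded when the call began, along the tool's axes at that moment; what a row does not reach only later rows make up. A row lasts 1/10 s, in which the tool goes at most 50 mm and 8.59 degrees, less where a joint would pass 70% of its speed; a pose out of reach is approached as far as the arm can. A call with a gripper value outside its range is refused whole. The fingers move at their own pace and stop on an object; FORCE is the grip in N (left out, the last holds). Time passes only in rows, so rows that repeat a pose let the fingers close. It gives the time, the measured TCP pose, the force, the opening and the grip force at its end, in the units of the state.
- sensors.get_obs(): the state, without advancing time (a new reading comes with each control period).
- imaging.camera(name): name is "scene" or "top" or "wrist"; returns the picture (420x560x3 uint8, blue, green, red); there is no depth.
- imaging.calibration(name): a dict with "mtx" (3x3 intrinsics, pixels), "R" (3x3) and "t" (3): a world point X has camera coordinates R X + t; the wrist camera has in their place "tool_from_camera" (4x4, takes a point from camera to tool coordinates, whose origin is the TCP and whose axes are the flange's). Camera axes: x right, y down, z forward; pixel columns grow to the right and rows downward; lengths in m; the calibration is good to about 2 mm. A picture is of the moment at which its call begins: read the wrist's pose just before it. calibration takes no time and is no camera call.
- order.hand_in(): hands the job in; it is judged then, once.
Trained networks look in the newest picture that a camera, given by its name, has taken for a name from the list of things; names that differ only in an ending like _2 or _b are one class to them, and where a whole thing is asked for, a point or a joint stands for the part that bears it (a point fixed in the world has none). Each returns a list of dicts, best first, with "conf" (0 to 1); they miss things now and then, are a little off and sometimes report something else, mostly with a low value. They report only what shows in the picture. A call takes as long as a camera call. They do not tell look-alikes from the thing itself.
- spotter.look_for(label, camera): "pixel" ([column, row] in pixels, amid what is visible of it).
The state is a dict: "clock": time; "joint_pos": joint angles; "joint_velocities": joint speeds; "tau": joint torques, N m; "position": TCP position; "ee_rot": TCP orientation; "ft_force": force on the tool from outside, world axes, zero at the start; "torque": the same for the moment, N m; "grip_width": opening from 0.0 (shut) to 1.0 (fully open); "grasp_force": force on a finger pad.
Only numpy, scipy, OpenCV 4.12 (cv2) and the standard library are available. Lean on these libraries where they do the work, as an engineer would, in place of code of your own. Each camera call takes 0.05 s, during which the arm holds its last target. There are 200 camera calls.

## Working session

There is one attempt and no reset: what is moved stays moved. The work goes in short steps, Python scripts to look and compute and a shell command to move; the robot and the scene stay as the last step left them, time stands still between calls to the robot, and variables do not carry over. Pictures are saved under pics/ and viewed, at most 12 in all, crops included, and the job is handed in when it is done.

```bash
mkdir -p pics; python3 - <<'E'
from workcell import sensors, imaging, order, spotter
import cv2
for c in ("scene","top"):
    im=imaging.camera(c); cv2.imwrite(f"pics/{c}0.png",im)
    k=imaging.calibration(c); print(c,k)
    for n in ("filter","port_ring","pan","seat","filter_grip","tab_a"):
        print(n,[(d['pixel'],round(d['conf'],2)) for d in spotter.look_for(n,c)][:4])
print(imaging.calibration("wrist"))
print(sensors.get_obs())
E
```

```text
scene {'mtx': array([[515.04118107,   0.        , 281.45270262],
       [  0.        , 515.04118107, 209.3843903 ],
       [  0.        ,   0.        ,   1.        ]]), 'R': array([[ 0.86625179, -0.49906643, -0.02324925],
       [-0.34795615, -0.56926171, -0.74489437],
       [ 0.35851687,  0.6533558 , -0.66677721]]), 't': array([-0.43790753,  0.26800889,  1.63771038])}
filter [([275.5, 172.2], 0.7), ([181.0, 209.1], 0.57)]
port_ring [([280.7, 171.8], 0.62)]
pan [([355.7, 315.0], 0.88)]
seat []
filter_grip [([267.4, 152.6], 0.48), ([182.1, 210.4], 0.47), ([272.9, 170.8], 0.45)]
tab_a [([177.7, 212.3], 0.6)]
top {'mtx': array([[525.73523706,   0.        , 273.05846956],
       [  0.        , 525.73523706, 220.16149635],
       [  0.        ,   0.        ,   1.        ]]), 'R': array([[-0.01658532, -0.99978426, -0.0125045 ],
       [-0.98719749,  0.01835819, -0.1584427 ],
       [ 0.15863808,  0.00971659, -0.98728899]]), 't': array([0.01043873, 0.52356104, 2.12652692])}
filter [([229.9, 201.7], 0.67)]
port_ring [([244.5, 198.5], 0.53)]
pan [([374.6, 218.5], 0.81)]
seat [([232.9, 189.2]
[... 719 characters left out ...]
,  0.33216642, -0.06472952,  1.46013488,  0.02158632,
        1.34989402, -0.08850512]), 'joint_velocities': array([-1.46659060e-03,  6.93889929e-04, -5.37108398e-04, -1.79108845e-03,
        1.13110720e-05,  1.30299780e-04, -2.02993973e-04]), 'tau': array([-1.90475052e-04, -6.25095320e+01,  4.88971348e-02, -3.91784585e+01,
        1.64593826e-02,  1.58001974e-03, -2.19997111e-05]), 'position': array([ 0.24444335, -0.57522125,  0.2483419 ]), 'ee_rot': array([9.79887954e-01, 1.99548479e-01, 2.88264419e-05, 3.99410801e-05]), 'ft_force': array([-0.06025019, -0.00845017, -0.32677303]), 'torque': array([-0.04500305, -0.05241171,  0.03813136]), 'grasp_force': 0.0, 'grip_width': 1.0015664961485453}
```

```bash
python3 - <<'E'
import cv2,numpy as np
a=cv2.imread("pics/scene0.png");b=cv2.imread("pics/top0.png")
cv2.imwrite("pics/s1.png",cv2.resize(a,(784,588)))
cv2.imwrite("pics/t1.png",cv2.resize(b,(784,588)))
E
```

```text
(no output)
```

View pics/s1.png

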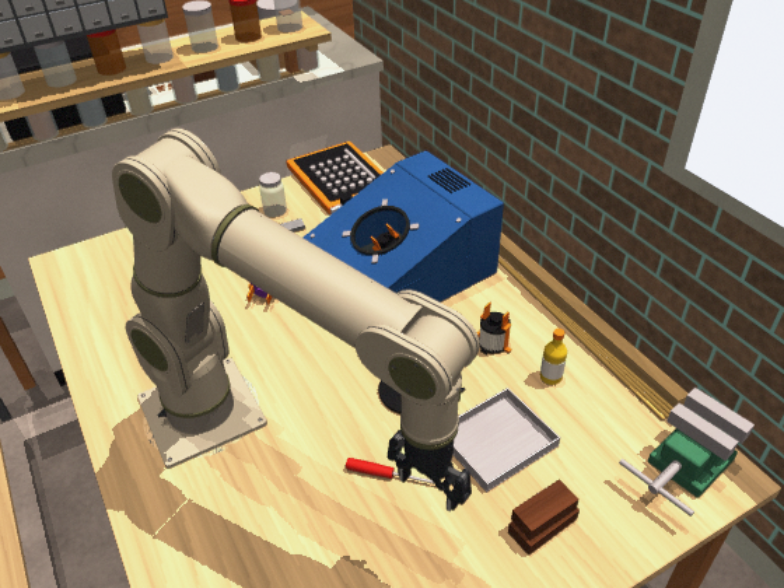

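View pics/t1.png

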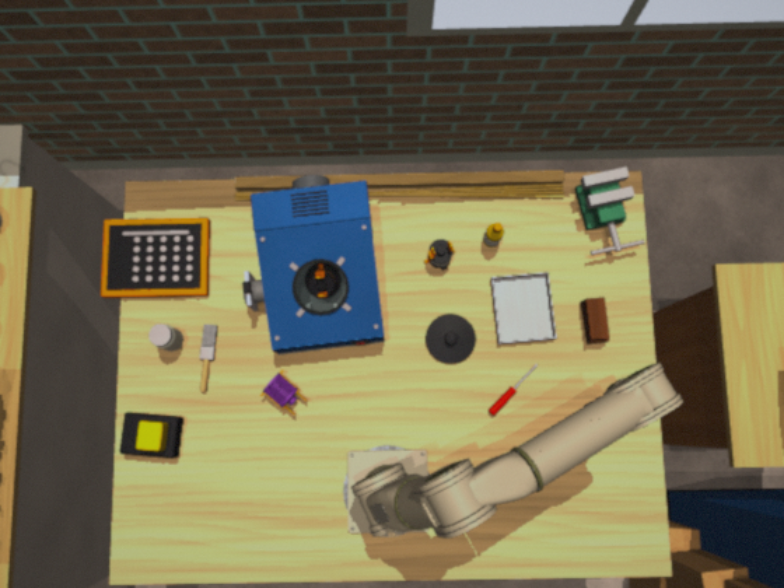

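Top view, enlarged 1.4 times: candidates for the filter are the brown/orange one inside the port at about (321,280), the purple one at (283,391) and the black/white one on the bench at (440,253). The one in the port fits, since it is locked on the seat. The pan is at (522,308). I'll confirm with a crop.

```bash
cat > h.py <<'E'
import numpy as np, cv2
from workcell import sensors, imaging, order, spotter
from scipy.spatial.transform import Rotation as Ro
def proj(c,X):
    k=imaging.calibration(c); p=k['mtx']@(k['R']@np.asarray(X,float).T+k['t'][:,None]); return (p[:2]/p[2]).T
def ray(c,px,z):
    k=imaging.calibration(c); d=k['R'].T@np.linalg.solve(k['mtx'],[px[0],px[1],1]); o=-k['R'].T@k['t']
    return o+d*(z-o[2])/d[2]
E
python3 - <<'E'
from h import *
a=cv2.imread("pics/top0.png")[125:260,170:285]
cv2.imwrite("pics/c1.png",cv2.resize(a,None,fx=4.4,fy=4.4,interpolation=cv2.INTER_CUBIC))
s=cv2.imread("pics/top0.png")[185:255,340:405]
cv2.imwrite("pics/c2.png",cv2.resize(s,None,fx=8,fy=8,interpolation=cv2.INTER_CUBIC))
print(ray("top",(229,203),.172),ray("top",(374,219),.02))
E
```

```text
[0.5736821  0.17055519 0.172     ] [ 0.52425418 -0.41828767  0.02      ]
```

View pics/c1.png

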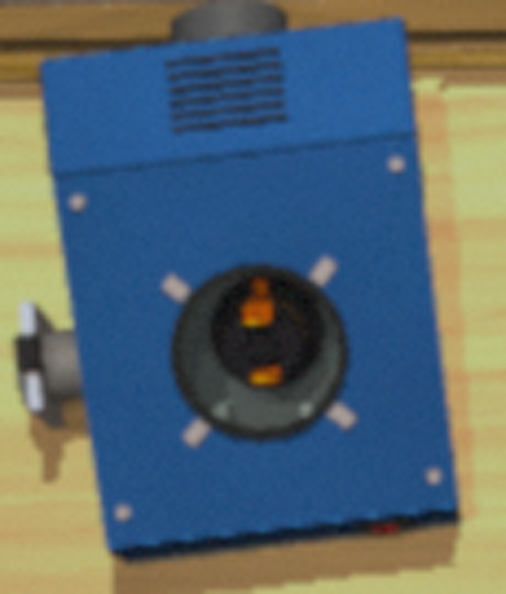

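View pics/c2.png

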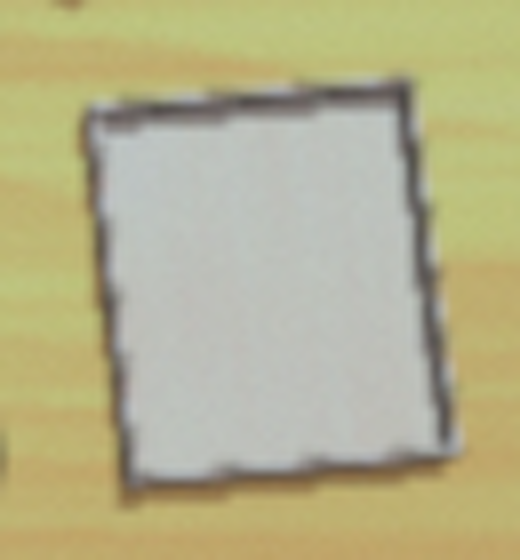

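The crop confirms it: a black-capped filter with two orange tabs at crop (258,308) and (265,375), inside the port ring centred at (261,351). The pan's corners also show clearly. Next I'll fit the extractor pose.

```bash
python3 - <<'E'
from h import *
from scipy.optimize import least_squares
s=np.sin(np.radians(20));c=np.cos(np.radians(20))
P=np.array([[-.15,.16,.117],[-.15,-.16,.117],[.17,.16,.234],[.17,-.16,.234],[.327,.16,.235],[.327,-.16,.235],[-.008*s,0,.172+.008*c]])
q=np.array([[110,545],[455,514],[53,175],[415,133],[42,62],[405,18],[261,351]])/4.4+[169.6,124.6]
def T(v,P): return Ro.from_euler('z',v[2]).apply(P)+[v[0],v[1],0]
f=least_squares(lambda v:(proj("top",T(v,P))-q).ravel(),[.57,.17,0],loss='soft_l1')
v=f.x;print(v,np.degrees(v[2]));print(np.round(f.fun.reshape(-1,2),1))
# expected tab tops
for h,r in((.116,.028),(.116,.024)):
  for sg in(1,-1):
    d=-.122+h
    p=proj("top",T(v,np.array([[-d*s*-1*-1+sg*r*c,0,.172+d*c+sg*r*s]])))
    print(h,r,sg,(p-[169.6,124.6])*4.4)
pp=np.array([[90,108],[408,82],[452,450],[128,488]])/8+[339.9,184.9]
W=np.array([ray("top",p,.03) for p in pp]);print(W,W.mean(0)); e=W[0]-W[3];print("pan yaw",np.degrees(np.arctan2(e[1],e[0])))
for n,p,z in(("new",(314,181),.1),("glue",(353,167),.1),("cover",(322,242),.02)): print(n,ray("top",p,z))
n=T([0,0,v[2]],np.array([[-s,0,c]]))[0]
g=T(v,np.array([[-(-.018)*s,0,.172-.018*c]]))[0]
print("axis",n,"grip",g)
o=sensors.get_obs();R0=Ro.from_quat(o['ee_rot']);print(R0.as_matrix())
ex=T([0,0,v[2]],np.array([[c,0,s]]))[0]
for sg in(1,-1):
  y=sg*ex;z=-n;x=np.cross(y,z);Rt=Ro.from_matrix(np.c_[x,y,z]);print(sg,Rt.as_quat(),(R0.inv()*Rt).as_rotvec())
E
```

```text
[0.5615566 0.170579  0.0867248] 4.968965035578232
[[ -1.1   1.5]
 [  1.    0.1]
 [  0.2  -0.4]
 [  1.1   0.5]
 [ -0.4 -13.9]
 [ -0.7 -12.4]
 [ -0.    2. ]]
0.116 0.028 1 [[258.07754867 326.27183244]]
0.116 0.028 -1 [[265.4544926  388.22533894]]
0.116 0.024 1 [[258.60699243 330.71823971]]
0.116 0.024 -1 [[264.93007615 383.82115233]]
[[ 0.61133753 -0.32555144  0.03      ]
 [ 0.62197498 -0.49141797  0.03      ]
 [ 0.42881316 -0.50391865  0.03      ]
 [ 0.41219766 -0.33704876  0.03      ]] [ 0.51858083 -0.41448421  0.03      ]
pan yaw 3.304295582702904
new [ 0.67210479 -0.16808537  0.1       ]
glue [ 0.72739472 -0.32834784  0.1       ]
cover [ 0.43198341 -0.19934172  0.02      ]
axis [-0.34073475 -0.02962446  0.93969262] grip [0.56768983 0.17111224 0.15508553]
[[ 9.20360807e-01  3.91070299e-01  7.24337299e-05]
 [ 3.91070304e-01 -9.20360806e-01 -6.67710213e-05]
 [ 4.05530028e-05  8.97801118e-05 -9.99999995e-01]]
1 [0.66552309 0.72589622 0.12799509 0.11734968] [-0.30167025  0.21906169 -1.24223742]
-1 [ 0.72589622 -0.66552309  0.11734968 -0.12799509] [0.23860274 0.32858026 1.86412102]
```

```bash
cat >> h.py <<'E'
s20=np.sin(np.radians(20));c20=np.cos(np.radians(20))
def T(v,P): return Ro.from_euler('z',v[2]).apply(P)+[v[0],v[1],0]
def frame(yaw,sg=1):
    Rz=Ro.from_euler('z',yaw); n=Rz.apply([-s20,0,c20]); y=Rz.apply([c20,0,s20])*sg; z=-n
    return Ro.from_matrix(np.c_[np.cross(y,z),y,z]),n
def delta(p,R,fr=None):
    if fr is None:
        o=sensors.get_obs(); p0,R0=o['position'],Ro.from_quat(o['ee_rot'])
    else: p0,R0=fr
    return np.round(np.r_[R0.inv().apply(np.asarray(p)-p0),(R0.inv()*R).as_rotvec()],4).tolist()
E
python3 - <<'E'
from h import *
from scipy.optimize import least_squares
P=np.array([[-.15,.16,.117],[-.15,-.16,.117],[.17,.16,.234],[.17,-.16,.234],[-.008*s20,0,.172+.008*c20]])
q=np.array([[108,542],[455,512],[53,175],[415,133],[261,351]])/4.4+[169.6,124.6]
f=least_squares(lambda v:(proj("top",T(v,P))-q).ravel(),[.57,.17,0])
v=f.x;print(v);print(np.round(f.fun.reshape(-1,2),1))
R,n=frame(v[2]); g=T(v,np.array([[.018*s20,0,.172-.018*c20]]))[0];print("grip",g)
A=[.46,-.2,.40]
print("A",delta(A,R)); print("hover from A",delta(g+.16*n,R,(np.array(A),R)))
E
```

```text
[0.56546366 0.17180609 0.08964778]
[[-0.9  1.3]
 [ 0.8 -0.5]
 [-0.2 -1.2]
 [ 0.6 -0.6]
 [-0.4  1. ]]
grip [0.5715953  0.17235725 0.15508553]
A [0.3451, -0.261, -0.1517, -0.3014, 0.2196, -1.2451]
hover from A [0.3609, 0.052, 0.1196, 0.0, 0.0, 0.0]
```

```bash
python3 -m inch '[[[0.345,-0.26,-0.152,-0.301,0.22,-1.245,-1],[0.345,-0.26,-0.152,-0.301,0.22,-1.245,-1],[0.345,-0.26,-0.152,-0.301,0.22,-1.245,-1],[0.345,-0.26,-0.152,-0.301,0.22,-1.245,-1],[0.345,-0.26,-0.152,-0.301,0.22,-1.245,-1],[0.345,-0.26,-0.152,-0.301,0.22,-1.245,-1],[0.345,-0.26,-0.152,-0.301,0.22,-1.245,-1],[0.345,-0.26,-0.152,-0.301,0.22,-1.245,-1],[0.345,-0.26,-0.152,-0.301,0.22,-1.245,-1],[0.345,-0.26,-0.152,-0.301,0.22,-1.245,-1]]]' && python3 - <<'E'
from h import *
R,n=frame(.0896); g=np.array([.5716,.1724,.1551])
print(sensors.get_obs()['joint_pos'],delta([.46,-.2,.4],R),delta(g+.16*n,R))
E
```

```text
clock: 1.7
position: [0.4627, -0.1959, 0.403]
ee_rot: [0.661, 0.73, 0.129, 0.119]
ft_force: [0.0, -0.7, 0.6]
grip_width: 0.994
grasp_force: 0.0
[ 0.9013039  -0.18214943 -0.40424731  1.72208019 -0.27374526  1.29666878
  0.62795451] [-0.0038, -0.004, 0.0017, 0.0037, -0.0011, 0.0099] [0.3565, 0.0512, 0.1219, 0.0037, -0.0011, 0.0099]
```

```bash
python3 -m inch '[[[0.36,0.052,0.12,0,0,0,-1],[0.36,0.052,0.12,0,0,0,-1],[0.36,0.052,0.12,0,0,0,-1],[0.36,0.052,0.12,0,0,0,-1],[0.36,0.052,0.12,0,0,0,-1],[0.36,0.052,0.12,0,0,0,-1],[0.36,0.052,0.12,0,0,0,-1],[0.36,0.052,0.12,0,0,0,-1],[0.36,0.052,0.12,0,0,0,-1]]]' && python3 - <<'E'
from h import *
R,n=frame(.0896); g=np.array([.5716,.1724,.1551])
print(sensors.get_obs()['joint_pos'],delta(g+.16*n,R))
E
```

```text
clock: 2.6
position: [0.5167, 0.1705, 0.3049]
ee_rot: [0.662, 0.729, 0.129, 0.116]
ft_force: [0.4, 0.1, 0.1]
grip_width: 0.999
grasp_force: 0.0
[ 0.7686021  -0.12970621 -1.12737477  1.82185477 -0.02818812  1.038917
 -0.26972992] [-0.0031, 0.0003, -0.0005, -0.0006, -0.0038, 0.0053]
```

```bash
python3 - <<'E'
from h import *
o=sensors.get_obs(); im=imaging.camera("wrist"); cv2.imwrite("pics/w0.png",im)
np.savez("w0.npz",p=o['position'],q=o['ee_rot'])
cv2.imwrite("pics/w0b.png",cv2.resize(im,(784,588)))
E
```

```text
(no output)
```

View pics/w0b.png

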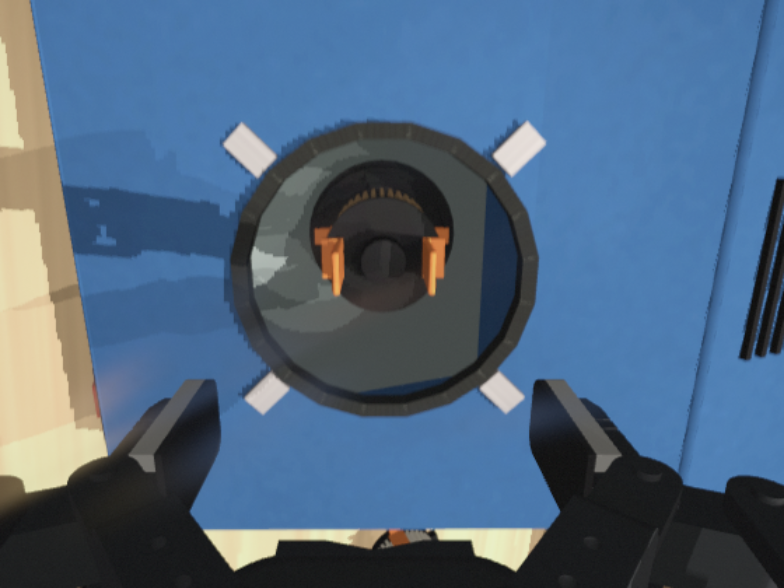

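The wrist view (1.4×) shows the port rim spanning columns 231–537 and rows 122–417. The tab tops are at about (338,275) and (433,272), and the hub at (383,260). The tabs lie along tool y as intended.

```bash
python3 - <<'E'
from h import *
k=imaging.calibration("wrist");M=k['mtx'];Tc=k['tool_from_camera']
d=np.load("w0.npz");p0=d['p'];R0=Ro.from_quat(d['q'])
R,n=frame(.0896); g=np.array([.5716,.1724,.1551])
def hit(px,h): # plane at height h above the seat along the port axis, in world
    px=np.array(px)/1.4-.15
    r=R0.apply(Tc[:3,:3]@np.linalg.solve(M,[*px,1])); o=p0+R0.apply(Tc[:3,3])
    pl=g+(h-.104)*n; return o+r*((pl-o)@n)/(r@n)
def loc(X): return np.round(R.inv().apply(X-g)*1000,1)
for nm,px,h in (("rimL",(231,275),.130),("rimR",(537,265),.130),("rimT",(385,122),.130),("rimB",(384,417),.130),
 ("tabLo",(333,275),.116),("tabLi",(344,275),.116),("tabRi",(427,272),.116),("tabRo",(438,272),.116),
 ("tabLlow",(338,297),.116),("tabRlow",(433,296),.116),("tabLtop",(338,253),.116),("tabRtop",(435,250),.116),
 ("hub",(383,260),.09),("capL",(310,228),.074),("capR",(454,228),.074)): print(nm,loc(hit(px,h)))
E
python3 - <<'E'
import cv2
a=cv2.imread("pics/w0.png")[100:230,200:350]
cv2.imwrite("pics/w0c.png",cv2.resize(a,None,fx=4.6,fy=4.6,interpolation=cv2.INTER_CUBIC))
E
```

```text
rimL [  6.9 -73.8 -26. ]
rimR [ 12.9  80.9 -26. ]
rimT [ 81.3   3.6 -26. ]
rimB [-73.4   4.6 -26. ]
tabLo [  3.5 -23.2 -12. ]
tabLi [  3.5 -17.3 -12. ]
tabRi [  5.4  27.  -12. ]
tabRo [  5.4  32.9 -12. ]
tabLlow [ -8.8 -20.7 -12. ]
tabRlow [ -8.   30.7 -12. ]
tabLtop [ 15.5 -20.3 -12. ]
tabRtop [ 17.4  30.8 -12. ]
hub [ 5.8  3.9 14. ]
capL [ 21.5 -39.9  30. ]
capR [21.9 46.7 30. ]
```

View pics/w0c.png

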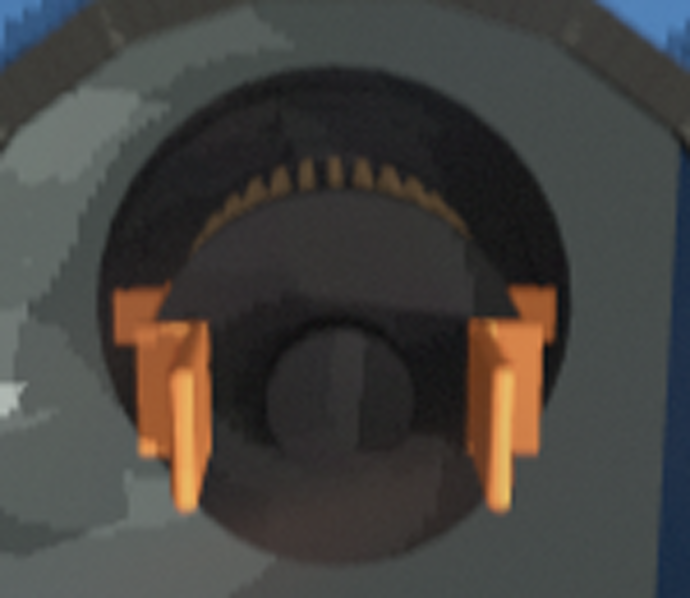

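```bash
python3 - <<'E'
from h import *
R,n=frame(.0896); g=np.array([.5716,.1724,.1551])+R.apply([.004,.004,0]);print(g)
print(delta(g-.002*n,R))
E
```

```text
[0.57498577 0.17672029 0.15646808]
[0.0036, 0.0043, 0.1617, -0.001, -0.0022, 0.0027]
```

```bash
python3 -m inch '[[[0.0035,0.004,0.02,-0.001,-0.002,0.003,-1],[0.0035,0.004,0.045,-0.001,-0.002,0.003,-1],[0.0035,0.004,0.07,-0.001,-0.002,0.003,-1],[0.0035,0.004,0.095,-0.001,-0.002,0.003,-1],[0.0035,0.004,0.115,-0.001,-0.002,0.003,-1],[0.0035,0.004,0.13,-0.001,-0.002,0.003,-1],[0.0035,0.004,0.145,-0.001,-0.002,0.003,-1],[0.0035,0.004,0.155,-0.001,-0.002,0.003,-1],[0.0035,0.004,0.161,-0.001,-0.002,0.003,-1],[0.0035,0.004,0.161,-0.001,-0.002,0.003,-1]]]' 30 && python3 - <<'E'
from h import *
R,n=frame(.0896); g=np.array([.57499,.17672,.15647])
o=sensors.get_obs();print(o['joint_pos'],delta(g-.002*n,R))
im=imaging.camera("wrist"); cv2.imwrite("pics/w1.png",cv2.resize(im,(784,588)))
E
```

```text
clock: 3.65
position: [0.5759, 0.1737, 0.1551]
ee_rot: [0.666, 0.725, 0.128, 0.118]
ft_force: [-0.3, 0.4, -0.1]
grip_width: 1.004
grasp_force: 0.0
[ 0.54182468  0.32173023 -1.09698651  1.89647888  0.57900535  0.83914774
 -0.74007241] [0.0031, -0.0001, 0.0005, -0.0001, 0.0021, -0.004]
```

View pics/w1.png

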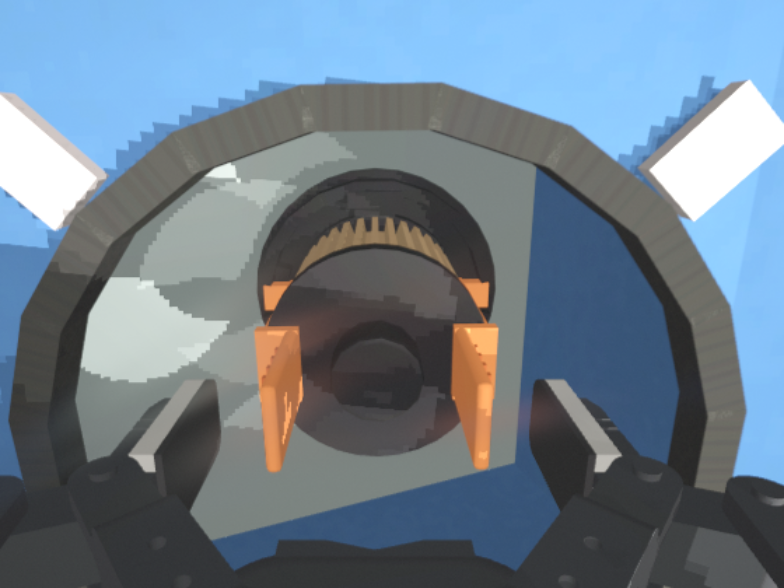

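The fingers straddle the tabs, which sit at columns 265–300 and 455–495 between pads at about 218 and 530. I'll check the lateral offset from the tab ends at row 470.

```bash
python3 - <<'E'
from h import *
k=imaging.calibration("wrist");M=k['mtx'];Tc=k['tool_from_camera']
def hit(px,z):
    px=np.array(px)/1.4-.15; r=Tc[:3,:3]@np.linalg.solve(M,[*px,1]); o=Tc[:3,3]; return np.round((o+r*(z-o[2])/r[2])*1000,1)
for px,z in(((274,470),-.014),((482,468),-.014),((377,375),.012),((333,375),.012),((422,375),.012)): print(hit(px,z))
E
```

```text
[ -6.2 -25.2 -14. ]
[ -5.6  25.8 -14. ]
[ 6.8  0.2 12. ]
[  6.8 -12.4  12. ]
[ 6.8 13.  12. ]
```

```bash
python3 -m inch '[[[0.003,0,0.001,0,0.001,-0.002,-1],[0.006,0,0.002,0,0.002,-0.004,-1],[0.006,0,0.002,0,0.002,-0.004,-1],[0.006,0,0.002,0,0.002,-0.004,-0.4],[0.006,0,0.002,0,0.002,-0.004,0],[0.006,0,0.002,0,0.002,-0.004,1],[0.006,0,0.002,0,0.002,-0.004,1],[0.006,0,0.002,0,0.002,-0.004,1],[0.006,0,0.002,0,0.002,-0.004,1],[0.006,0,0.002,0,0.002,-0.004,1]]]' 40 && python3 - <<'E'
from h import *
R,n=frame(.0896)
o=sensors.get_obs();print(o['position'],o['torque'],o['ft_force'])
E
```

```text
clock: 4.7
position: [0.576, 0.1809, 0.155]
ee_rot: [0.664, 0.727, 0.129, 0.118]
ft_force: [-12.5, -3.7, 18.3]
grip_width: 0.44
grasp_force: 38.3
[0.57603726 0.18085656 0.15501161] [-0.70818133  1.53072329 -0.07496593] [-12.50929485  -3.67730702  18.27932477]
```

```bash
python3 -m inch '[[[0,0,-0.001,0,0,0,1],[0,0,-0.002,0,0,0,1],[0,0,-0.002,0,0,0,1]]]' 40 && python3 - <<'E'
from h import *
o=sensors.get_obs();R=Ro.from_quat(o['ee_rot']);print("tool F",R.inv().apply(o['ft_force']),"M",R.inv().apply(o['torque']))
im=imaging.camera("wrist"); cv2.imwrite("pics/w2.png",cv2.resize(im,(784,588)))
E
```

```text
clock: 5.0
position: [0.575, 0.1801, 0.1552]
ee_rot: [0.664, 0.727, 0.128, 0.117]
ft_force: [-0.0, -0.1, -2.9]
grip_width: 0.431
grasp_force: 40.2
tool F [-0.11256866 -1.02764646  2.75084672] M [ 0.64605457 -0.00750236  0.00681363]
```

View pics/w2.png

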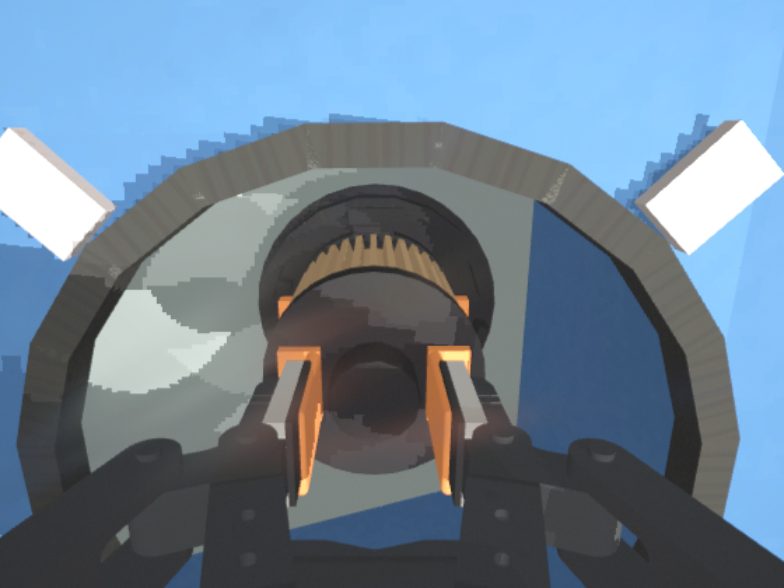

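Both pads are on the tabs (columns about 300 and 455), the squeeze is symmetrical and the force has relaxed. Next I'll turn the filter: anticlockwise from outside is negative about tool z.

```bash
python3 -m inch '[[[0,0,0,0,0,-0.06,1],[0,0,0,0,0,-0.13,1],[0,0,0,0,0,-0.2,1],[0,0,0,0,0,-0.27,1]]]' 40 && python3 - <<'E'
from h import *
o=sensors.get_obs();R=Ro.from_quat(o['ee_rot']);print("tool F",R.inv().apply(o['ft_force']),"M",R.inv().apply(o['torque']),o['joint_pos'])
E
```

```text
clock: 5.45
position: [0.5751, 0.1802, 0.1552]
ee_rot: [0.559, 0.811, 0.111, 0.133]
ft_force: [-1.0, 1.3, -2.8]
grip_width: 0.432
grasp_force: 40.3
tool F [ 1.76588406 -1.31786873  2.3155893 ] M [ 0.59212198  0.10546041 -0.00808512] [ 0.56552585  0.34910199 -1.14691015  1.89222142  0.62034975  0.85661548
 -0.50007748]
```

```bash
python3 -m inch '[[[0,0,0,0,0,-0.08,1],[0,0,0,0,0,-0.16,1],[0,0,0,0,0,-0.24,1],[0,0,0,0,0,-0.32,1],[0,0,0,0,0,-0.4,1],[0,0,0,0,0,-0.47,1],[0,0,0,0,0,-0.53,1],[0,0,0,0,0,-0.53,1]]]' 40 && python3 - <<'E'
from h import *
R0,n=frame(.0896)
o=sensors.get_obs();R=Ro.from_quat(o['ee_rot']);print("tool F",R.inv().apply(o['ft_force']),"M",R.inv().apply(o['torque']),o['joint_pos'],o['position'],(R0.inv()*R).as_rotvec(),R.inv().apply(n))
E
```

```text
clock: 6.25
position: [0.5753, 0.1802, 0.1553]
ee_rot: [0.328, 0.928, 0.073, 0.158]
ft_force: [-0.6, 0.3, -3.6]
grip_width: 0.428
grasp_force: 40.3
tool F [ 1.51183223 -1.02045452  3.16572103] M [0.38419283 0.43696726 0.01209077] [ 0.63142203  0.4044601  -1.24354169  1.89002608  0.69889238  0.89199815
 -0.02272222] [0.57527394 0.18020799 0.15528393] [-5.24705159e-04  5.31351037e-04 -8.01320907e-01] [ 2.77066866e-04  6.72067779e-04 -9.99999736e-01]
```

```bash
python3 -m inch '[[[0,0,-0.005,0,0,0,1],[0,0,-0.012,0,0,0,1],[0,0,-0.02,0,0,0,1],[0,0,-0.03,0,0,0,1],[0,0,-0.03,0,0,0,1]]]' 40 && python3 - <<'E'
from h import *
o=sensors.get_obs();R=Ro.from_quat(o['ee_rot']);print("tool F",R.inv().apply(o['ft_force']),"M",R.inv().apply(o['torque']),o['joint_pos'])
E
```

```text
clock: 6.75
position: [0.5654, 0.1799, 0.1856]
ee_rot: [0.328, 0.928, 0.073, 0.159]
ft_force: [1.2, 0.3, -2.9]
grip_width: 0.432
grasp_force: 40.5
tool F [0.0326826  0.23427487 3.09128138] M [ 0.38751433  0.39876972 -0.00334937] [ 0.70853852  0.34716457 -1.31651366  1.88130123  0.62365486  0.92325146
  0.02906875]
```

```bash
python3 -m inch '[[[0,0,-0.015,0,0,0.05,1],[0,0,-0.03,0,0,0.12,1],[0,0,-0.045,0,0,0.2,1],[0,0,-0.06,0,0,0.28,1],[0,0,-0.075,0,0,0.36,1],[0,0,-0.09,0,0,0.44,1],[0,0,-0.105,0,0,0.52,1],[0,0,-0.12,0,0,0.6,1],[0,0,-0.135,0,0,0.68,1],[0,0,-0.14,0,0,0.7,1]]]' 40 && python3 - <<'E'
from h import *
o=sensors.get_obs();R=Ro.from_quat(o['ee_rot']);print("tool F",R.inv().apply(o['ft_force']),"M",R.inv().apply(o['torque']),o['joint_pos'])
up=Ro.from_euler('z',.0896-.1+.0)  # filter axis R z
im=imaging.camera("scene"); cv2.imwrite("pics/s3.png",cv2.resize(im[60:340,150:523],(784,588)))
E
```

```text
clock: 7.75
position: [0.5173, 0.1755, 0.3166]
ee_rot: [0.627, 0.759, 0.123, 0.125]
ft_force: [0.8, -0.8, -2.3]
grip_width: 0.428
grasp_force: 41.1
tool F [-0.83369451 -0.18731482  2.39530157] M [ 0.61284675  0.11070539 -0.02475819] [ 0.98615678 -0.20663917 -1.28349208  1.79570961 -0.13229183  1.06216079
 -0.09256906]
```

View pics/s3.png

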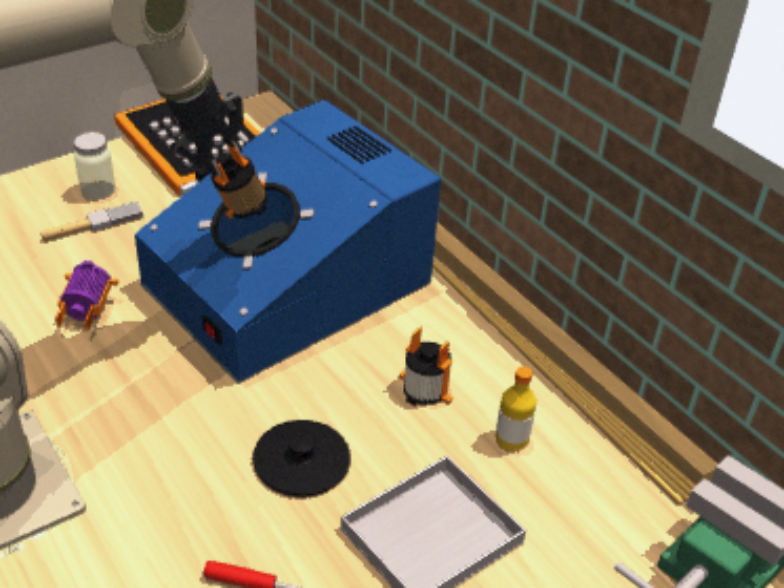

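The filter is held and clear of the port. I'll compute the traverse to above the pan, turning the filter upright on the way.

```bash
python3 - <<'E'
from h import *
o=sensors.get_obs();p=o['position'];R=Ro.from_quat(o['ee_rot'])
a=np.array([.5186,-.4145,0]);y=a/np.linalg.norm(a);z=np.array([0,0,-1.]);Rt=Ro.from_matrix(np.c_[np.cross(y,z),y,z])
B=p-R.apply([0,0,.05])
print(B,"C",delta([.5186,-.4145,.34],Rt))
E
```

```text
[0.50019676 0.17392205 0.36344532] C [-0.5807, -0.099, -0.0389, 0.3438, -0.1167, 0.8549]
```

```bash
python3 -m inch '[[[0,0,-0.02,0,0,0,1],[0,0,-0.045,0,0,0,1],[-0.029,-0.005,-0.055,0.017,-0.006,0.043,1],[-0.07,-0.012,-0.055,0.041,-0.014,0.103,1],[-0.11,-0.019,-0.054,0.065,-0.022,0.162,1],[-0.151,-0.026,-0.053,0.089,-0.03,0.222,1],[-0.192,-0.033,-0.052,0.113,-0.038,0.282,1],[-0.233,-0.04,-0.051,0.138,-0.047,0.342,1],[-0.274,-0.047,-0.05,0.162,-0.055,0.402,1],[-0.315,-0.054,-0.05,0.186,-0.063,0.462,1]]]' 40 && python3 - <<'E'
from h import *
o=sensors.get_obs();p=o['position'];R=Ro.from_quat(o['ee_rot'])
a=np.array([.5186,-.4145,0]);y=a/np.linalg.norm(a);z=np.array([0,0,-1.]);Rt=Ro.from_matrix(np.c_[np.cross(y,z),y,z])
print("C",delta([.5186,-.4145,.30],Rt),o['joint_pos'])
E
```

```text
clock: 8.8
position: [0.5082, -0.1477, 0.353]
ee_rot: [0.796, 0.6, 0.057, 0.057]
ft_force: [-0.2, 0.1, -2.9]
grip_width: 0.43
grasp_force: 41.1
C [-0.2547, 0.0748, 0.06, 0.1527, -0.0531, 0.3934] [ 1.12523655e+00  1.47840124e-02 -9.15182305e-01  1.62618140e+00
  7.73549926e-04  1.34616524e+00 -6.91420120e-02]
```

```bash
python3 -m inch '[[[-0.036,0.011,0.009,0.022,-0.008,0.056,1],[-0.073,0.021,0.017,0.044,-0.015,0.112,1],[-0.109,0.032,0.026,0.065,-0.023,0.169,1],[-0.146,0.043,0.034,0.087,-0.03,0.225,1],[-0.182,0.053,0.043,0.109,-0.038,0.281,1],[-0.215,0.063,0.05,0.13,-0.045,0.333,1],[-0.24,0.07,0.056,0.145,-0.05,0.37,1],[-0.255,0.075,0.06,0.153,-0.053,0.393,1],[-0.255,0.075,0.06,0.153,-0.053,0.393,1],[-0.255,0.075,0.06,0.153,-0.053,0.393,1]]]' 40 && python3 - <<'E'
from h import *
o=sensors.get_obs();p=o['position'];R=Ro.from_quat(o['ee_rot'])
a=np.array([.5186,-.4145,0]);y=a/np.linalg.norm(a);z=np.array([0,0,-1.]);Rt=Ro.from_matrix(np.c_[np.cross(y,z),y,z])
print("C",delta([.5186,-.4145,.115],Rt),o['joint_pos'],o['ft_force'])
E
```

```text
clock: 9.8
position: [0.5194, -0.4126, 0.2998]
ee_rot: [0.901, 0.435, 0.001, -0.001]
ft_force: [-0.1, 0.6, -2.9]
grip_width: 0.429
grasp_force: 41.2
C [-0.0024, 0.0006, 0.1848, -0.0002, -0.0023, 0.0027] [ 1.07929639  0.48850362 -0.71273956  1.23395269  0.3099777   1.52716739
 -0.2581021 ] [-0.10480901  0.61583599 -2.90898382]
```

```bash
python3 -m inch '[[[-0.002,0.001,0.02,0,-0.002,0.003,1],[-0.002,0.001,0.05,0,-0.002,0.003,1],[-0.002,0.001,0.08,0,-0.002,0.003,1],[-0.002,0.001,0.11,0,-0.002,0.003,1],[-0.002,0.001,0.14,0,-0.002,0.003,1],[-0.002,0.001,0.16,0,-0.002,0.003,1],[-0.002,0.001,0.17,0,-0.002,0.003,1],[-0.002,0.001,0.175,0,-0.002,0.003,1],[-0.002,0.001,0.178,0,-0.002,0.003,1],[-0.002,0.001,0.178,0,-0.002,0.003,1]]]' 40 && python3 - <<'E'
from h import *
o=sensors.get_obs();print(o['ft_force'],o['position'])
im=imaging.camera("scene"); cv2.imwrite("pics/s4.png",cv2.resize(im[240:380,290:477],(784,588)))
E
```

```text
clock: 10.8
position: [0.5195, -0.4151, 0.1245]
ee_rot: [0.902, 0.433, 0.0, 0.001]
ft_force: [-0.4, -0.5, -2.1]
grip_width: 0.43
grasp_force: 41.2
[-0.37258574 -0.53798197 -2.07489996] [ 0.51946129 -0.41509817  0.12446714]
```

View pics/s4.png

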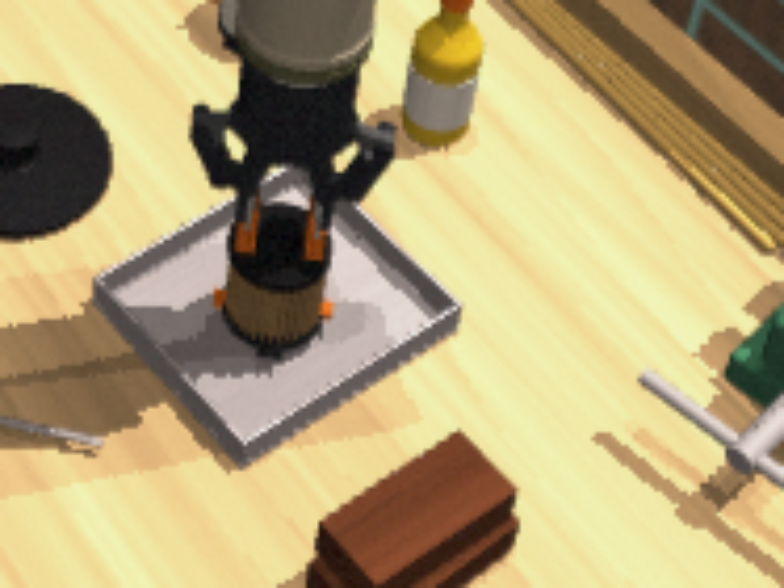

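The filter is upright over the middle of the pan. I'll lower it slowly while watching the force.

```bash
python3 -m inch '[[[0,0,0.003,0,0,0,1],[0,0,0.006,0,0,0,1],[0,0,0.009,0,0,0,1],[0,0,0.011,0,0,0,1],[0,0,0.012,0,0,0,1],[0,0,0.012,0,0,0,1]]]' 40;  python3 -m inch '[[[0,0,0.0005,0,0,0,1],[0,0,0.001,0,0,0,1],[0,0,0.0015,0,0,0,1],[0,0,0.002,0,0,0,1],[0,0,0.002,0,0,0,1]]]'
```

```text
clock: 11.45
position: [0.519, -0.4151, 0.1115]
ee_rot: [0.902, 0.432, 0.0, 0.001]
ft_force: [-0.0, -0.5, -3.5]
grip_width: 0.429
grasp_force: 41.2
clock: 11.95
position: [0.519, -0.4151, 0.1096]
ee_rot: [0.902, 0.432, 0.0, 0.001]
ft_force: [0.1, -0.0, -3.3]
grip_width: 0.428
grasp_force: 41.2
```

```bash
for i in 1; do python3 -m inch '[[[0,0,0.0005,0,0,0,1],[0,0,0.001,0,0,0,1],[0,0,0.0015,0,0,0,1],[0,0,0.0015,0,0,0,1]]]'; done;  python3 - <<'E'
from h import *
print(sensors.get_obs()['ft_force'])
E

```

```text
clock: 12.35
position: [0.5191, -0.4151, 0.1083]
ee_rot: [0.902, 0.432, 0.0, 0.001]
ft_force: [-0.9, 1.3, -1.8]
grip_width: 0.429
grasp_force: 41.4
[-0.88412156  1.25151862 -1.84533897]
```

Contact is probably starting, so I'll go another 1 mm.

```bash
python3 -m inch '[[[0,0,0.0005,0,0,0,1],[0,0,0.001,0,0,0,1],[0,0,0.001,0,0,0,1]]]'
```

```text
clock: 12.65
position: [0.5192, -0.415, 0.1082]
ee_rot: [0.902, 0.433, 0.0, 0.001]
ft_force: [-2.9, 2.8, 6.7]
grip_width: 0.435
grasp_force: 42.4
```

```bash
python3 -m inch '[[[0,0,0,0,0,0,0.1],[0,0,0.0004,0,0,0,0.02],[0,0,0.0008,0,0,0,-0.06],[0,0,0.0012,0,0,0,-0.14],[0,0,0.0016,0,0,0,-0.22],[0,0,0.002,0,0,0,-0.3],[0,0,0.002,0,0,0,-0.4]]]' 20; python3 -m inch '[[[0,0,0,0,0,0,-0.6],[0,0,0,0,0,0,-0.8],[0,0,0,0,0,0,-1],[0,0,0,0,0,0,-1],[0,0,0,0,0,0,-1]]]' 20
```

```text
clock: 13.35
position: [0.5188, -0.4152, 0.1049]
ee_rot: [0.902, 0.432, -0.0, 0.001]
ft_force: [0.5, -0.3, -0.3]
grip_width: 0.698
grasp_force: 0.0
clock: 13.85
position: [0.5191, -0.4151, 0.1053]
ee_rot: [0.902, 0.432, 0.0, 0.001]
ft_force: [-0.4, 0.4, 1.0]
grip_width: 0.997
grasp_force: 0.0
```

Released. Retreating straight up.

```bash
python3 -m inch '[[[0,0,-0.01,0,0,0,-1],[0,0,-0.025,0,0,0,-1],[0,0,-0.045,0,0,0,-1],[0,0,-0.075,0,0,0,-1],[0,0,-0.11,0,0,0,-1],[0,0,-0.15,0,0,0,-1],[0,0,-0.18,0,0,0,-1],[0,0,-0.2,0,0,0,-1],[0,0,-0.2,0,0,0,-1],[0,0,-0.2,0,0,0,-1]]]' && python3 - <<'E'
from h import *
im=imaging.camera("scene"); cv2.imwrite("pics/s5.png",cv2.resize(im[100:380,150:523],(784,588)))
E
```

```text
clock: 14.85
position: [0.519, -0.4147, 0.3062]
ee_rot: [0.902, 0.433, 0.0, 0.002]
ft_force: [1.0, -0.3, -0.2]
grip_width: 1.0
grasp_force: 0.0
```

View pics/s5.png

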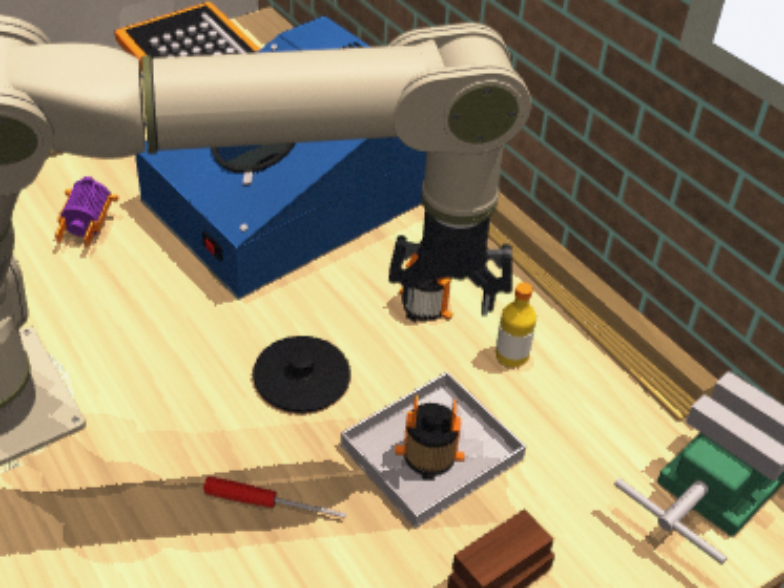

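The filter stands upright in the pan at (432,440), the gripper is clear of it, and the other things in view look undisturbed.

```bash
python3 -c "
from workcell import order
print(order.hand_in())"
```

```text
the job is handed in; nothing more can be done
None
```

The dusty filter was unlocked, lifted out through the port and set down upright in the steel pan; I handed the job in at about 15 s, with the arm clear and nothing else seen to have moved.

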